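# Set the airer's sliding leg to its length mark and hold it with the cam lever shut

## Robot

A 6-joint arm with a two-finger parallel gripper is mounted at the origin on the work surface. World frame = base frame: x ahead of the robot, y to its left, z up, the work surface at z = 0. Lengths are in m, angles in rad, forces in N, time in s.
With the tool pointing down it reaches from about 0.25 to 0.725 m from the base axis. Payload 4 kg.
Tool frame: the origin (TCP) lies where the fingers leave the gripper's body, on its centre line; the fingertips stand 73 mm ahead of it and the grasp point (between the pads) lies 54 mm ahead of it (bot.tip_reach is the z of the fingertips in the tool frame, in m); z points along the fingers, x is the direction in which the jaws open and shut, and the axes are right-handed (so a half turn about z gives the same grasp; the last joint's range is limited). The gripper opens to 85 mm and grips with 20 to 120 N. Pads are 22 mm wide; open, the fingers measure 114 mm over their backs; the gripper's body (76 mm by 85 mm) begins 54 mm behind the grasp point. The pads swing forward as they close: fully open they stand 13 mm farther back than shut.
Start: joints at [-1.289, 0.241, 0.005, 1.335, 0, 1.571], TCP at [0.139, -0.48, 0.304] pointing down, gripper open.
Joint ranges: [-2.72, 2.72], [-1.05, 1.87], [-1.09, 1.28], [-1.99, 2.15], [-1.42, 1.44], [-3.14, 3.14]. Speed limits (rad/s): [2.79, 2.79, 3.14, 3.14, 3.14, 3.14].

## Interface

Orientations are given as a unit quaternion [x, y, z, w].
In Python, from workcell import bot, vision, job_done gives the robot as it stands.
- The arm moves only by the tool drive_tool, never from a script. Its argument "steps" is one flat list of numbers, 7 for each row, row after row: the shift along the tool's x, y, z in m, then the turn, a rotation vector about the tool's x, y, z in degrees, then the closure, from -1 (fully open) to 1 (shut). A call has 1 to 8 rows; each row shifts and turns the commanded pose from where the row before left it, along the tool's axes as they then stand; what a row does not reach is not made up. A row lasts 1/12 s, in which the tool goes at most 41.7 mm and 7.16 degrees, less where a joint would pass 70% of its speed; a pose out of reach is approached as far as the arm can. A call is refused whole if a number of a shift passes 0.0417 or a number of a turn 7.16, either way. A call with a gripper value outside its range is refused whole. The fingers move at their own pace and stop on an object; the grip force is fixed at half the most. Time passes only in rows, so rows that do not move let the fingers close. It gives the time, the measured TCP pose, the force and the opening at its end, in the units of the state.
- bot.get_obs(): the state, without advancing time (a new reading comes with each control period).
- vision.camera(name): name is "scene" or "top" or "wrist"; returns (picture, depth): 480x640x3 uint8, red, green, blue; 480x640 float32, m along the optical axis (not along the pixel's ray), 0 where there is no reading.
- vision.camera_model(name): a dict with "mtx" (3x3 intrinsics, pixels), "rvec" (rotation vector, rad) and "tvec" (3), from world to camera coordinates, as OpenCV has them. Camera axes: x right, y down, z forward; pixel columns grow to the right and rows downward; lengths in m; the calibration is good to about 2 mm. A picture is of the moment at which its call begins: read the wrist's pose just before it. camera_model takes no time and is no camera call; for the wrist camera it gives the pose at the moment of the call.
- job_done(): hands the job in, once; it reports no verdict.
The state is a dict: "clock": time; "joint_pos": joint angles; "joint_vel": joint speeds; "tau": joint torques, N m; "eef_pos": TCP position; "tool_rot": TCP orientation; "ft_force": force on the tool from outside, world axes, zero at the start; "ft_torque": the same for the moment, N m; "grip_width": finger opening in m.
Only numpy, scipy, OpenCV 4.12 (cv2) and the standard library are available. Lean on these libraries where they do the work, as an engineer would, in place of code of your own. Each camera call takes 0.05 s, during which the arm holds its last target.

## Task

Pull the spring-loaded leg of the clothes airer out of its tube until the pointer on its foot is level with the length mark on the plank, leaving the cam lever open until then. With the leg at the mark, close the cam lever fully against the leg without letting the leg slip off the mark. Finish while still holding the leg there in the gripper (do not let go: someone else will put in the locking pin), and leave the cup, bottle and soap rack where they stand.

Things in the scene. Friction and masses are not known exactly. Their poses are not given: they have to be found in the camera images.
- plank: Fixed hardwood plank on low brackets, 170 mm across (x), 800 mm long (y), top face 65 mm above its origin on the counter; may be turned. On it the airer's fixed tube, 28 mm wide, 54 mm high over the plank top, plank y -325 to -105 mm, open end to +y, and a 70 mm hanger hook at y -360. Every point's axes below (except the lever's) are the plank's.
- leg_index (a point): On the centre line of the sliding leg, in the middle plane of its foot plate and pointer, 35 mm above the plank top. The leg is an aluminium bar 20 mm wide (x), 30 mm tall (20 to 50 mm above the plank top). It pulls out along +y.
- foot_back (a point): Middle of the back (-y) face of the leg's grey foot plate, 32 mm above the plank top; the plate is 130 mm wide (x), 12 mm thick (y), 4 to 60 mm above the plank top; a steel pointer is on its +x end. Open fingers lowered either side of bar and lever, right behind the plate, pull the leg out by pushing this face; gripping bar and lever would close the lever.
- leg_pinch (a point): Where the leg is well taken from above, fingers closing along x: 14 mm behind the foot plate's back face, 35 mm above the plank top. Bar and closed lever are 29 mm wide together there, and this point is half-way: 14.5 mm from the bar's bare -x side and 14.5 mm from the closed lever's outer (+x) face. Moves with the leg.
- leg (a joint): How far the leg is pulled out, m: 0 at the start, limit 0.13. A spring in the tube always pulls it back (2.5 N at 0, 5 N at 0.1): it returns if let go, even with the lever shut, because the locking pin is not in yet.
- lever_tip (a point): Middle of the free end of the cam lever: a dark steel strip 60 mm long, 8 mm thick, 28 mm tall (21 to 49 mm above the plank top) along the bar's +x side. Its upright hinge is on the leg, 65 mm behind the foot plate's back face and 14 mm to +x of the centre line; the free end is 5 mm behind that face. It travels with the leg.
- cam (a joint): Angle of the cam lever, rad: 0 closed (flat along the bar), limit 0.40; starts 0.26 to 0.36 open, its free end then 15 to 21 mm further to +x than when closed. Stiff by friction (0.12 N m, 2 to 3 N at the free end); stays where it is put.
- length_mark (a point): The length mark: top middle of a dark fin, 5 mm thick, 18 mm long across, on a low steel clip at the plank's +x edge, 14 mm above the plank top and 77 mm to +x of the leg's centre line. The leg is at the mark when leg_index and this point agree along plank y; that takes 50 to 105 mm of pull, different each time.
- cup: Bystander: purple plastic cup, 68 mm across, 85 mm tall, loose on the plank, 200 to 370 mm along plank +y; origin under its centre. Leave it.
- bottle: Bystander: small glass bottle with a screw cap, 44 mm across, 95 mm tall, loose on the plank, 200 to 370 mm along plank +y; origin under its centre. Leave it.
- rack: Bystander: low stainless wire soap rack, 106 by 66 mm, 25 mm tall, loose on the plank between cup and bottle; origin under its centre. Leave it.

How it is judged:
On the way, in this order (a step that is already met when the one before it is completed fails the run):
1. the leg is pulled out to the length mark (within 8 mm) with the cam lever still open (over 0.15 rad) (y of leg_index in the frame of length_mark between -0.008 and 0.008 m and value of joint cam above 0.15 rad), for 0.2 s.
2. the cam lever is closed (under 0.05 rad) with the leg held at the mark (within 7 mm) by the fingers (y of leg_index in the frame of length_mark between -0.007 and 0.007 m and value of joint cam below 0.05 rad and contact force between the fingers and leg above 2 N), for 0.3 s.
At the end, for the whole second after the job is handed in: The leg's pointer is within 7 mm of the length mark along the plank, the cam lever is closed to under 0.05 rad, the fingers still hold the leg (over 2 N on leg or lever) against its spring and the leg is still (under 10 mm/s); cup, bottle and rack are within 20 mm of where they stood (all of step 2 and value of joint leg above 0.035 m and velocity of joint leg between -0.01 and 0.01 m/s and distance of each of cup, bottle, rack from where it was at the start of the episode below 0.02 m); the arm keeps its last pose, push and grip.
It fails at once if the cam lever is closed (under 0.08 rad) while the leg is more than 12 mm from the mark (value of joint cam below 0.08 rad and not (y of leg_index in the frame of length_mark between -0.012 and 0.012 m)).
It fails at once if the cup, bottle or soap rack is pushed away or knocked over (distance of any of cup, bottle, rack from where it was at the start of the episode above 0.03 m or angle between any of cup, bottle, rack's own z axis and vertical above 0.5 rad).
It also fails if it takes over 35 s, if anything falls off the work surface, if the arm or the gripper's body presses on something with over 40 N, if the wrist force passes 120 N, or if a joint passes its speed limit or range.

## Working session

There is one attempt and no reset: what is moved stays moved. The work goes in short steps, Python scripts to look and compute and a tool call to move; the robot and the scene stay as the last step left them, time stands still between calls to the robot, and variables do not carry over. Pictures are saved under pics/ and viewed, and the job is handed in when it is done.

Besides the shell and the picture viewer there is one more tool, called after "Call:" by a JSON object that holds its "api" and its "payload", one argument or row to a line. drive_tool: Moves the arm, as the interface text tells. Its arguments: {"type":"object","properties":{"steps":{"type":"array"}},"required":["steps"]}

```bash
mkdir -p pics; ls
python3 - <<'E'
from workcell import bot, vision
import cv2, numpy as np
o=bot.get_obs(); print(o['clock'],o['eef_pos'],o['tool_rot'],o['grip_width'],bot.tip_reach)
for n in ('top','scene'):
    p,d=vision.camera(n); cv2.imwrite(f'pics/{n}0.png',p[:,:,::-1]); np.savez(f'{n}0.npz',p=p,d=d,**vision.camera_model(n))
E
```

```text
pics
0.0 [ 0.13889468 -0.47982341  0.30300565] [ 7.99392654e-01 -6.00808014e-01 -8.45549603e-04 -6.32973794e-04] 0.0855996710004343 0.0726
```

View pics/top0.png

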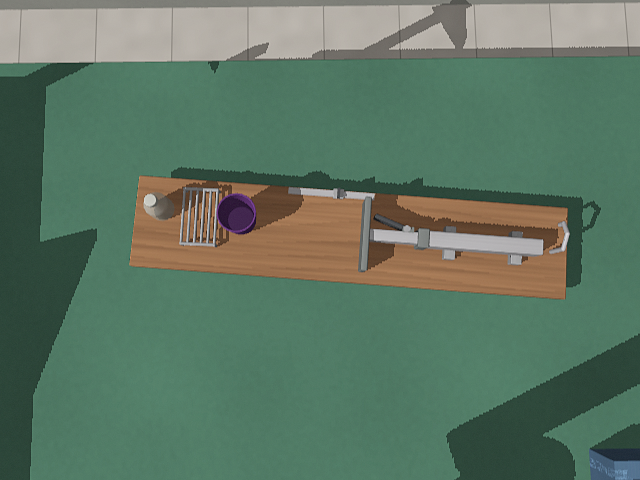

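View pics/scene0.png

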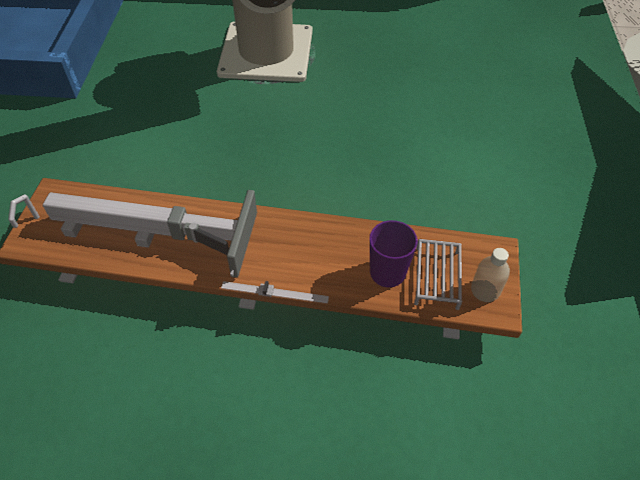

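The top view shows the plank running right to left: the hook is at (560,238), the foot plate at x≈365, the fin clip at about (338,193), and the cup, rack and bottle at 237, 200 and 155. Next I'll zoom in and measure.

```bash
cat > h.py <<'E'
import cv2, numpy as np
def ray(m,u,v,z):
    R,_=cv2.Rodrigues(np.array(m['rvec'],float)); t=np.array(m['tvec'],float).reshape(3); K=np.array(m['mtx'])
    c=-R.T@t; d=R.T@np.linalg.inv(K)@np.array([u,v,1.]); return c+d*(z-c[2])/d[2]
def proj(m,P):
    return cv2.projectPoints(np.array(P,float).reshape(-1,3),np.array(m['rvec'],float),np.array(m['tvec'],float),np.array(m['mtx']),None)[0].reshape(-1,2)
E
python3 - <<'E'
from h import *
z=np.load('top0.npz'); p=z['p']
print(z['rvec'],z['tvec'],z['mtx'])
# plank mask
hsv=cv2.cvtColor(p,cv2.COLOR_RGB2HSV)
m=((hsv[...,0]<15)&(hsv[...,1]>90)&(hsv[...,2]>40)).astype(np.uint8)
m=cv2.morphologyEx(m,cv2.MORPH_OPEN,np.ones((3,3)))
cs=max(cv2.findContours(m,cv2.RETR_EXTERNAL,cv2.CHAIN_APPROX_NONE)[0],key=cv2.contourArea)
r=cv2.minAreaRect(cs); print(r)
for u,v in cv2.boxPoints(r): print(u,v,ray(z,u,v,.065))
cv2.imwrite('pics/topz.png',cv2.resize(p[170:290,280:440,::-1],None,fx=5,fy=5,interpolation=cv2.INTER_NEAREST))
s=np.load('scene0.npz')['p']; cv2.imwrite('pics/scz.png',cv2.resize(s[180:310,150:350,::-1],None,fx=4,fy=4,interpolation=cv2.INTER_NEAREST))
E
```

```text
[ 2.14817867 -2.17438381  0.13036   ] [0.15921756 0.57660372 1.07352735] [[585.36357493   0.         304.5258385 ]
 [  0.         585.36357493 240.95906977]
 [  0.           0.           1.        ]]
((350.53961181640625, 236.58660888671875), (436.7878723144531, 91.49182891845703), 4.409968852996826)
129.27473 265.40424 [0.53364833 0.47338444 0.065     ]
136.30977 174.18327 [0.70389517 0.46422455 0.065     ]
571.8045 207.76898 [ 0.63076663 -0.34358115  0.065     ]
564.7695 298.98993 [ 0.46284105 -0.31964817  0.065     ]
```

View pics/topz.png

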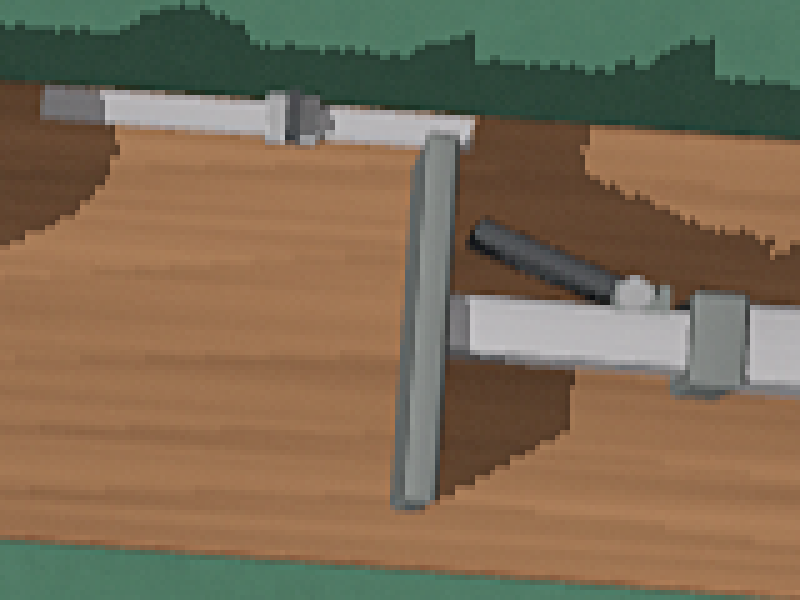

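View pics/scz.png

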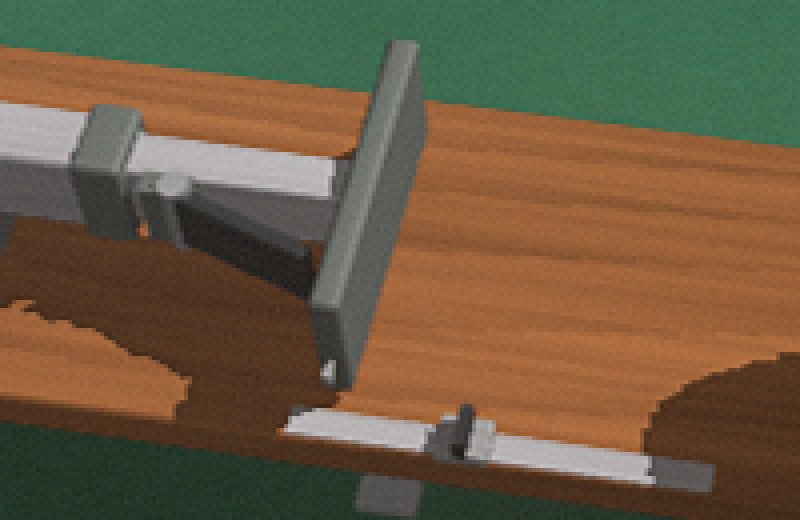

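Run:
```python
from h import *
z=np.load('top0.npz'); s=np.load('scene0.npz')
for n,c in (('top',z),('scene',s)):
    p=c['p'];hsv=cv2.cvtColor(p,cv2.COLOR_RGB2HSV)
    m=((hsv[...,0]<15)&(hsv[...,1]>90)&(hsv[...,2]>40)).astype(np.uint8)
    cs=max(cv2.findContours(m,cv2.RETR_EXTERNAL,cv2.CHAIN_APPROX_NONE)[0],key=cv2.contourArea)
    h=cv2.convexHull(cs); a=cv2.approxPolyDP(h,5,True).reshape(-1,2); print(n)
    for u,v in a: print(u,v,ray(c,u,v,.065).round(4))
# plate
f=lambda x,y:(280+x/5-.5+.1,170+y/5-.5+.1)
for nm,x,y,zz in [('backtop+x',457,137,.125),('backtop-x',437,500,.125),('fronttop-x',405,500,.125),('fronttop+x',426,137,.125),('fin',300,115,.079),('fin l',290,115,.079),('fin r',315,115,.079),('lev tip',478,232,.114),('hinge',637,292,.114),('bar far +x',690,305,.115),('bar far -x',690,366,.115),('bar near+x',470,297,.115),('bar near-x',470,352,.115)]:
    print(nm,ray(z,*f(x,y),zz).round(4))
g=lambda x,y:(150+x/4-.4,180+y/4-.4)
for nm,x,y,zz in [('fin top',466,406,.079),('fin bot',463,458,.067),('platefront -x',425,60,.125),('back -x',390,41,.125),('back+x',313,302,.125),('front+x',345,307,.125)]:
    print('sc',nm,ray(s,*g(x,y),zz).round(4))
```

```text
top
139 177 [0.6985 0.4591 0.065 ]
567 208 [ 0.6304 -0.3346  0.065 ]
565 296 [ 0.4682 -0.3204  0.065 ]
131 265 [0.5344 0.4702 0.065 ]
scene
0 248 [ 0.6152 -0.3338  0.065 ]
43 178 [ 0.4662 -0.3187  0.065 ]
514 238 [0.5354 0.4685 0.065 ]
518 336 [0.7097 0.453  0.065 ]
8 264 [ 0.6437 -0.3098  0.065 ]
0 262 [ 0.641  -0.3234  0.065 ]
backtop+x [0.6438 0.0351 0.125 ]
backtop-x [0.5166 0.0453 0.125 ]
fronttop-x [0.5167 0.0563 0.125 ]
fronttop+x [0.6439 0.046  0.125 ]
fin [0.6616 0.087  0.079 ]
fin l [0.6617 0.0906 0.079 ]
fin r [0.6616 0.0815 0.079 ]
lev tip [0.6118 0.0272 0.114 ]
hinge [ 0.5898 -0.0282  0.114 ]
bar far +x [ 0.5848 -0.0465  0.115 ]
bar far -x [ 0.5632 -0.0457  0.115 ]
bar near+x [0.5886 0.0308 0.115 ]
bar near-x [0.5691 0.0313 0.115 ]
sc fin top [0.6539 0.0895 0.079 ]
sc fin bot [0.6689 0.0894 0.067 ]
sc platefront -x [0.5274 0.0607 0.125 ]
sc back -x [0.5188 0.0458 0.125 ]
sc back+x [0.6435 0.0365 0.125 ]
sc front+x [0.6448 0.0482 0.125 ]
```

Measured: plank y axis ≈ (0.084, 0.996), plate back at plank y ≈ 0.089 with the centre line at plank x ≈ 0.575, and the fin at plank y ≈ 0.144–0.146. I'll turn the tool square to the plank first.

Call:
{"api": "drive_tool", "payload": {
  "steps": [0, 0, 0, 0, 0, -7, -1, 0, 0, 0, 0, 0, -7, -1, 0, 0, 0, 0, 0, -7, -1, 0, 0, 0, 0, 0, -7, -1, 0, 0, 0, 0, 0, -7, -1, 0, 0, 0, 0, 0, -7, -1, 0, 0, 0, 0, 0, -7, -1, 0, 0, 0, 0, 0, -7, -1]
}}

```text
clock: 0.77
eef_pos: [0.139, -0.48, 0.3034]
tool_rot: [0.988, -0.152, -0.0, -0.001]
ft_force: [-0.4, 0.1, -0.0]
grip_width: 0.0856
```

Call:
{"api": "drive_tool", "payload": {
  "steps": [0, 0, 0, 0, 0, -6.5, -1, 0, 0, 0, 0, 0, -6.5, -1]
}}

```text
clock: 0.93
eef_pos: [0.139, -0.48, 0.3033]
tool_rot: [0.999, -0.04, -0.0, -0.001]
ft_force: [-0.0, 0.1, -0.6]
grip_width: 0.0855
```

```bash
cat >> h.py <<'E'
from scipy.spatial.transform import Rotation as Rn
XP=np.array([.9964,-.0843,0]); YP=np.array([.0843,.9964,0])
def go(o,xp,yp,z):
    R=Rn.from_quat(o['tool_rot']); T=xp*XP+yp*YP+np.array([0,0,z]); e=np.array(o['eef_pos'])
    X=R.as_matrix()
    Rd=np.column_stack([XP,-YP,[0,0,-1]])
    print('t',round(o['clock'],2),'pos xp,yp,z',(e@XP).round(4),(e@YP).round(4),e[2].round(4),'ft',np.round(o['ft_force'],1),'w',round(o['grip_width'],4))
    print('tool shift',(X.T@(T-e)).round(4),'turn deg',np.degrees((R.inv()*Rn.from_matrix(Rd)).as_rotvec()).round(2))
E
python3 - <<'E'
from h import *; from workcell import bot
o=bot.get_obs(); print(np.round(o['joint_pos'],2)); go(o,.5795,.072,.303)
E
```

```text
[-1.29  0.24  0.    1.34  0.    0.36]
t 0.93 pos xp,yp,z 0.1789 -0.4666 0.3033 ft [-0.   0.1 -0.6] w 0.0855
tool shift [ 0.4034 -0.5364  0.0008] turn deg [-0.07  0.03  0.3 ]
```

17 rows of (0.0237, -0.0315).

Call:
{"api": "drive_tool", "payload": {
  "steps": [0.0237, -0.0315, 0, 0, 0, 0, -1, 0.0237, -0.0315, 0, 0, 0, 0, -1, 0.0237, -0.0315, 0, 0, 0, 0, -1, 0.0237, -0.0315, 0, 0, 0, 0, -1, 0.0237, -0.0315, 0, 0, 0, 0, -1, 0.0237, -0.0315, 0, 0, 0, 0, -1, 0.0237, -0.0315, 0, 0, 0, 0, -1, 0.0237, -0.0315, 0, 0, 0, 0, -1]
}}

```text
clock: 1.6
eef_pos: [0.3499, -0.2435, 0.3037]
tool_rot: [0.999, -0.042, -0.0, -0.0]
ft_force: [0.6, -1.0, 0.3]
grip_width: 0.0857
```

Call:
{"api": "drive_tool", "payload": {
  "steps": [0.0237, -0.0315, 0, 0, 0, 0, -1, 0.0237, -0.0315, 0, 0, 0, 0, -1, 0.0237, -0.0315, 0, 0, 0, 0, -1, 0.0237, -0.0315, 0, 0, 0, 0, -1, 0.0237, -0.0315, 0, 0, 0, 0, -1, 0.0237, -0.0315, 0, 0, 0, 0, -1, 0.0237, -0.0315, 0, 0, 0, 0, -1]
}}

```text
clock: 2.18
eef_pos: [0.534, -0.0377, 0.3034]
tool_rot: [0.999, -0.042, -0.0, 0.0]
ft_force: [0.3, -0.8, -0.1]
grip_width: 0.0855
```

Run:
```python
from h import *; from workcell import bot,vision
o=bot.get_obs(); go(o,.5795,.072,.25)
m=vision.camera_model('wrist')
p,d=vision.camera('wrist'); cv2.imwrite('pics/w1.png',p[:,:,::-1]); np.savez('w1.npz',p=p,d=d,**m)
```

```text
t 2.18 pos xp,yp,z 0.5353 0.0074 0.3034 ft [ 0.3 -0.8 -0.1] w 0.0855
tool shift [ 0.0442 -0.0646  0.0534] turn deg [0.01 0.05 0.  ]
```

View pics/w1.png

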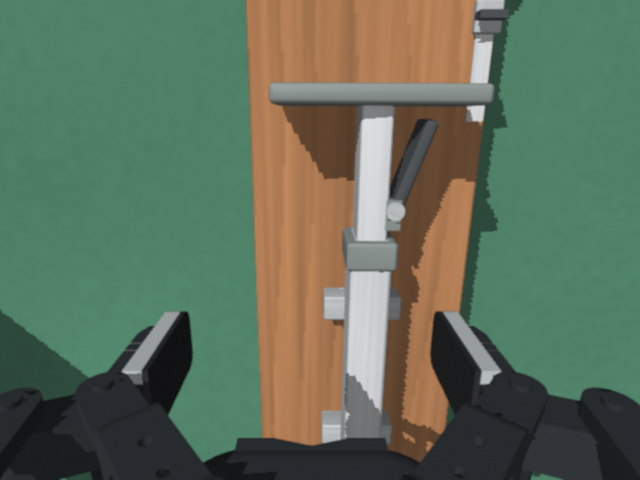

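The wrist view is square to the plank. It shows the plate at rows ≈83–105, spanning columns 270–493, the fin near (490,14), and the lever open with its tip at (430,123).

Run:
```python
from h import *
w=np.load('w1.npz'); p=w['p']
cv2.imwrite('pics/w1z.png',cv2.resize(p[0:140,380:520,::-1],None,fx=4,fy=4,interpolation=cv2.INTER_NEAREST))
cv2.imwrite('pics/w1y.png',cv2.resize(p[70:140,250:450,::-1],None,fx=4,fy=4,interpolation=cv2.INTER_NEAREST))
g=p.mean(2).astype(int)
print(g[75:112,300],g[75:112,460]); print(g[0:40,490])
for c in (300,380,460): print(c,[ (r,(ray(w,c,r,.125)@YP).round(4)) for r in (84,98,100,102,104)])
print([(r,(ray(w,490,r,.079)@YP).round(4)) for r in (10,14,18)])
for c in (270,493): print((ray(w,c,95,.125)@XP).round(4))
```

```text
[126 126 126 126 127 125 125 130 143 152 156 156 156 154 152 150 147 145
 142 140 138 134 133 128 119 105  87  74  61  55  58  65  70  71  71  69
  71] [132 134 134 135 135 135 134 133 135 146 151 149 149 147 145 143 141 140
 140 137 134 133 131 130 129 115 101  84  71  59  54  62  72  74  75  75
  72]
[198 191 188 189 189 189 189 187 167 118  84  79  80  80  81  81  79  70
  43  43  73  98 106 103 104 105 104 105 105 105 104  99  87  83 102 118
 121 121 121 121]
300 [(84, np.float64(0.099)), (98, np.float64(0.0915)), (100, np.float64(0.0904)), (102, np.float64(0.0893)), (104, np.float64(0.0882))]
380 [(84, np.float64(0.099)), (98, np.float64(0.0915)), (100, np.float64(0.0904)), (102, np.float64(0.0893)), (104, np.float64(0.0882))]
460 [(84, np.float64(0.099)), (98, np.float64(0.0915)), (100, np.float64(0.0904)), (102, np.float64(0.0893)), (104, np.float64(0.0882))]
[(10, np.float64(0.1464)), (14, np.float64(0.1441)), (18, np.float64(0.1418))]
0.512
0.6394
```

View pics/w1z.png

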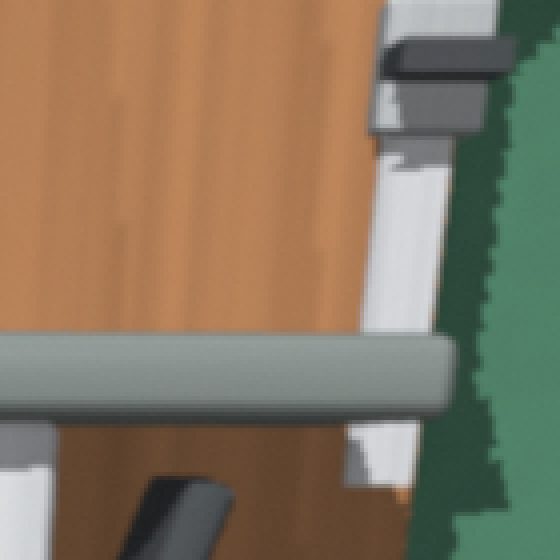

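Fin at plank y ≈ 0.1446 and plate middle ≈ 0.094, so the pull is about 50–51 mm. I'll move above the leg and lower.

Call:
{"api": "drive_tool", "payload": {
  "steps": [0.0223, -0.0313, 0, 0, 0, 0, -1, 0.0223, -0.0313, 0, 0, 0, 0, -1, 0, 0, 0.03, 0, 0, 0, -1, 0, 0, 0.03, 0, 0, 0, -1, 0, 0, 0.02, 0, 0, 0, -1, 0, 0, 0, 0, 0, 0, -1]
}}

```text
clock: 2.73
eef_pos: [0.5798, 0.0191, 0.218]
tool_rot: [0.999, -0.042, -0.006, 0.0]
ft_force: [-1.1, -0.3, -0.3]
grip_width: 0.0855
```

Run:
```python
from h import *; from workcell import bot,vision
o=bot.get_obs(); go(o,.580,.070,.150)
m=vision.camera_model('wrist')
p,d=vision.camera('wrist'); cv2.imwrite('pics/w2.png',p[:,:,::-1]); np.savez('w2.npz',p=p,d=d,**m)
```

```text
t 2.73 pos xp,yp,z 0.5761 0.068 0.218 ft [-1.1 -0.3 -0.3] w 0.0855
tool shift [ 0.0046 -0.0021  0.0679] turn deg [0.08 0.65 0.02]
```

View pics/w2.png

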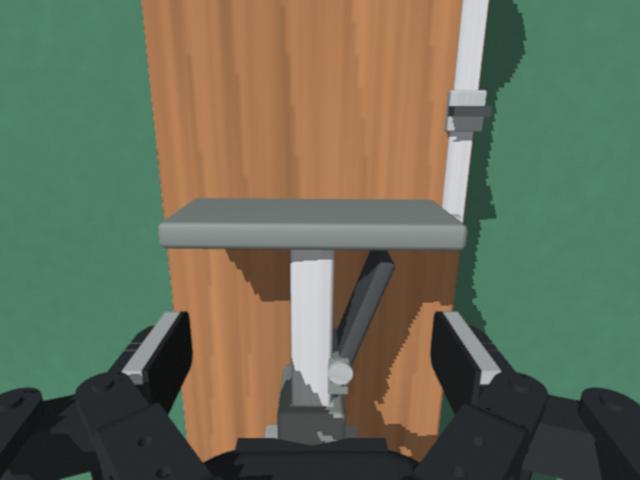

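The fingers straddle the bar (column 312) and the open lever. The plate is ahead at rows 200–248. Next I'll lower to 0.150.

Call:
{"api": "drive_tool", "payload": {
  "steps": [0.001, 0, 0.017, 0, 0, 0, -1, 0, 0, 0.017, 0, 0, 0, -1, 0, 0, 0.017, 0, 0, 0, -1, 0, 0, 0.015, 0, 0, 0, -1, 0, 0, 0, 0, 0, 0, -1, 0, 0, 0, 0, 0, 0, -1]
}}

```text
clock: 3.28
eef_pos: [0.5843, 0.0186, 0.1589]
tool_rot: [0.999, -0.043, 0.0, 0.0]
ft_force: [0.3, 0.4, 0.1]
grip_width: 0.0853
```

Run:
```python
from h import *; from workcell import bot,vision
o=bot.get_obs(); go(o,.580,.128,.150)
m=vision.camera_model('wrist')
p,d=vision.camera('wrist'); cv2.imwrite('pics/w3.png',p[:,:,::-1]); np.savez('w3.npz',p=p,d=d,**m)
```

```text
t 3.28 pos xp,yp,z 0.5806 0.0678 0.1589 ft [0.3 0.4 0.1] w 0.0853
tool shift [-0.0007 -0.0602  0.0089] turn deg [-0.   -0.03 -0.04]
```

View pics/w3.png

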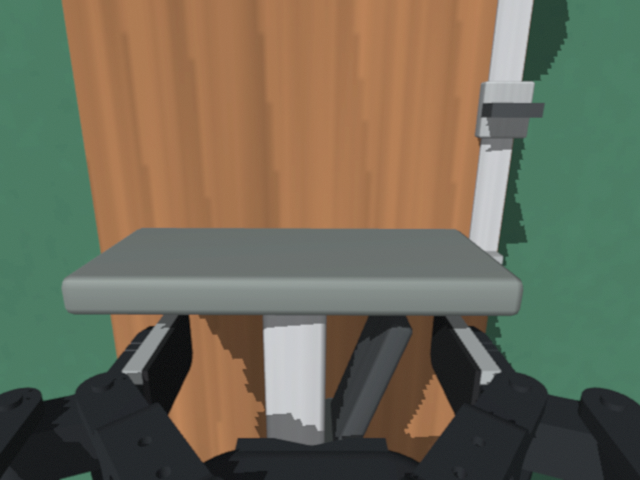

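The fingers are clear of the lever, with the plate back edge just ahead. I'll go down 9 mm, then pull in stages.

Call:
{"api": "drive_tool", "payload": {
  "steps": [0, 0, 0.009, 0, 0, 0, -1, 0, -0.007, 0, 0, 0, 0, -1, 0, -0.007, 0, 0, 0, 0, -1, 0, -0.007, 0, 0, 0, 0, -1, 0, -0.007, 0, 0, 0, 0, -1, 0, -0.007, 0, 0, 0, 0, -1, 0, -0.007, 0, 0, 0, 0, -1, 0, -0.007, 0, 0, 0, 0, -1]
}}

```text
clock: 4.0
eef_pos: [0.5884, 0.0683, 0.1491]
tool_rot: [0.999, -0.042, 0.0, 0.0]
ft_force: [0.7, -5.0, -1.0]
grip_width: 0.085
```

Call:
{"api": "drive_tool", "payload": {
  "steps": [0, 0, 0, 0, 0, 0, -1, 0, 0, 0, 0, 0, 0, -1, 0, 0, 0, 0, 0, 0, -1]
}}

```text
clock: 4.25
eef_pos: [0.5884, 0.0681, 0.1491]
tool_rot: [0.999, -0.042, 0.0, -0.0]
ft_force: [1.0, -2.6, 0.3]
grip_width: 0.0853
```

Run:
```python
from h import *; from workcell import bot,vision
o=bot.get_obs(); go(o,.580,.1276,.150)
for n in ('wrist','top'):
    m=vision.camera_model(n)
    p,d=vision.camera(n); cv2.imwrite(f'pics/{n}4.png',p[:,:,::-1]); np.savez(f'{n}4.npz',p=p,d=d,**m)
    if n=='top': cv2.imwrite('pics/top4z.png',cv2.resize(p[170:290,280:440,::-1],None,fx=5,fy=5,interpolation=cv2.INTER_NEAREST))
```

```text
t 4.25 pos xp,yp,z 0.5806 0.1175 0.1491 ft [ 1.  -2.6  0.3] w 0.0853
tool shift [-0.0006 -0.0101 -0.0009] turn deg [-0.02 -0.05  0.01]
```

View pics/wrist4.png

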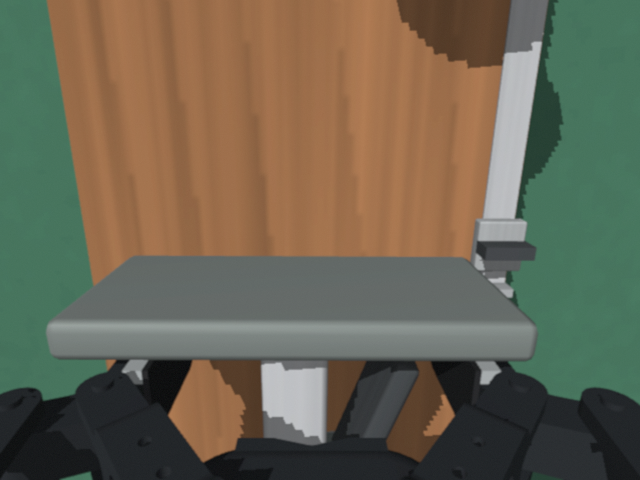

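View pics/top4z.png

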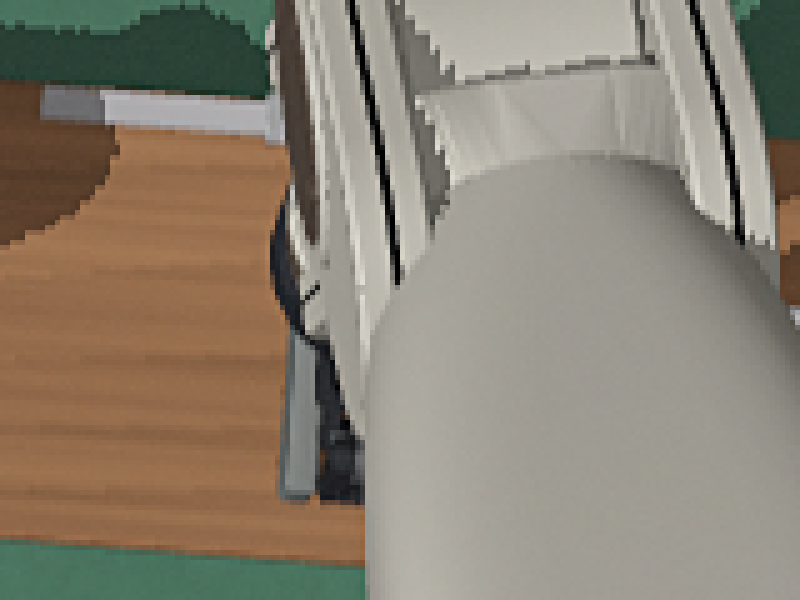

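Run:
```python
from h import *
w=np.load('wrist4.npz'); p=w['p']; g=p.mean(2).astype(int)
print(g[312:368,200]); print(g[312:368,440]); print(g[232:275,520]); print(g[290,470:530]);print(g[339,40:55],g[339,525:545])
for r in (318,320,322,326,356,358,360): print('plate',r,(ray(w,320,r,.125)@YP).round(4))
for r in (241,245,251,258,260): print('fin',r,(ray(w,510,r,.079)@YP).round(4))
t=np.load('top4.npz')
f=lambda x,y:(280+x/5-.4,170+y/5-.4)
for x,y in((283,480),(290,480),(315,480)): print('top',(ray(t,*f(x,y),.125)@YP).round(4), (ray(t,*f(x+119-2,y),.125)@YP).round(4))
```

```text
[103 103 102 103 102 103 105 109 117 127 133 141 147 149 151 151 150 145
 141 140 136 134 130 129 128 128 127 127 125 125 124 124 122 122 121 121
 121 120 120 119 119 117 116 111 101  89  80  83 101 110 113 112 112 112
 113 114]
[104 105 104 105 104 104 104 106 111 117 123 127 132 138 141 143 141 140
 140 137 136 134 133 131 128 128 128 127 126 126 125 124 123 121 121 121
 122 120 120 119 118 119 118 115 111 102  90  78  62  33  16  12  16  14
  14  16]
[165 165 165 165 166 166 165 164 150 110  70  59  59  59  61  63  69  72
  71  70  71  71  70  71  70  71  71  71  79  90  92  93  92  92  92  92
  91  93  92  94  93  95  94]
[103 103 103 103 104 104 104 102 104 103 103 103 104 104 103 103 104 104
 103 104 103 103 103 104 104 103 101  93  89 102 132 155 166 167 167 166
 167 166 167 167 166 166 153 122  91  87  93  93  93  92  93  94  94  94
  93  94  93  94  93  93]
[ 94  94  93  93  94  94  97 110 120 123 124 124 125 126 125] [125 127 126 127 126 126 123 118 110 102  95  89  90  94  94  93  94  95
  94  93]
plate 318 0.1433
plate 320 0.1427
plate 322 0.1422
plate 326 0.141
plate 356 0.1322
plate 358 0.1316
plate 360 0.131
fin 241 0.1495
fin 245 0.148
fin 251 0.1457
fin 258 0.143
fin 260 0.1423
top 0.1421 0.1018
top 0.1397 0.0994
top 0.1311 0.0908
```

Plate middle ≈ 0.137 and fin ≈ 0.1446, so 7.5 mm remain.

Call:
{"api": "drive_tool", "payload": {
  "steps": [0, -0.004, 0, 0, 0, 0, -1, 0, -0.0035, 0, 0, 0, 0, -1, 0, 0, 0, 0, 0, 0, -1, 0, 0, 0, 0, 0, 0, -1, 0, 0, 0, 0, 0, 0, -1]
}}

```text
clock: 4.77
eef_pos: [0.589, 0.0752, 0.1491]
tool_rot: [0.999, -0.042, 0.0, -0.0]
ft_force: [2.2, -3.4, 0.4]
grip_width: 0.0856
```

Run:
```python
from h import *; from workcell import bot,vision
o=bot.get_obs(); go(o,.580,.125,.150)
n='wrist'
for n in('wrist','scene'):
    m=vision.camera_model(n)
    p,d=vision.camera(n); cv2.imwrite(f'pics/{n}5.png',p[:,:,::-1]); np.savez(f'{n}5.npz',p=p,d=d,**m)
    if n=='scene': cv2.imwrite('pics/sc5z.png',cv2.resize(p[180:310,150:350,::-1],None,fx=4,fy=4,interpolation=cv2.INTER_NEAREST))
    else:
        w=m; g=p.mean(2).astype(int); print(g[312:368,200]); print([(r,(ray(w,320,r,.125)@YP).round(4)) for r in (318,320,358)])
        print(list(enumerate(g[250:320,525],250))); 
        print([(r,(ray(w,510,r,.079)@YP).round(4)) for r in (270,280,290)])
```

```text
t 4.77 pos xp,yp,z 0.5806 0.1246 0.1491 ft [ 2.2 -3.4  0.4] w 0.0856
tool shift [-0.0006 -0.0004 -0.0009] turn deg [-0.02 -0.04 -0.02]
[103 103 103 104 103 104 104 107 116 122 131 139 146 150 152 150 149 147
 143 140 136 134 131 129 129 127 126 127 126 125 125 123 122 122 121 120
 120 120 119 119 119 117 117 113 102  92  82  80  94 109 112 111 112 112
 111 112]
[(318, np.float64(0.1505)), (320, np.float64(0.1499)), (358, np.float64(0.1388))]
[(250, np.int64(92)), (251, np.int64(93)), (252, np.int64(92)), (253, np.int64(93)), (254, np.int64(94)), (255, np.int64(94)), (256, np.int64(94)), (257, np.int64(93)), (258, np.int64(93)), (259, np.int64(91)), (260, np.int64(81)), (261, np.int64(67)), (262, np.int64(60)), (263, np.int64(59)), (264, np.int64(61)), (265, np.int64(62)), (266, np.int64(66)), (267, np.int64(70)), (268, np.int64(69)), (269, np.int64(70)), (270, np.int64(69)), (271, np.int64(71)), (272, np.int64(71)), (273, np.int64(71)), (274, np.int64(70)), (275, np.int64(71)), (276, np.int64(69)), (277, np.int64(72)), (278, np.int64(77)), (279, np.int64(87)), (280, np.int64(93)), (2
[... 200 characters left out ...]
4(93)), (291, np.int64(93)), (292, np.int64(94)), (293, np.int64(93)), (294, np.int64(92)), (295, np.int64(93)), (296, np.int64(92)), (297, np.int64(95)), (298, np.int64(93)), (299, np.int64(93)), (300, np.int64(94)), (301, np.int64(94)), (302, np.int64(95)), (303, np.int64(93)), (304, np.int64(94)), (305, np.int64(94)), (306, np.int64(94)), (307, np.int64(94)), (308, np.int64(94)), (309, np.int64(94)), (310, np.int64(95)), (311, np.int64(95)), (312, np.int64(92)), (313, np.int64(87)), (314, np.int64(82)), (315, np.int64(83)), (316, np.int64(91)), (317, np.int64(99)), (318, np.int64(103)), (319, np.int64(106))]
[(270, np.float64(0.1455)), (280, np.float64(0.1416)), (290, np.float64(0.1376))]
```

View pics/wrist5.png

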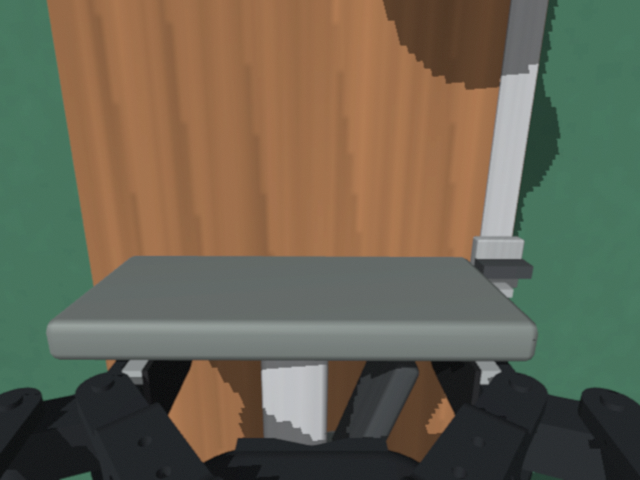

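View pics/sc5z.png

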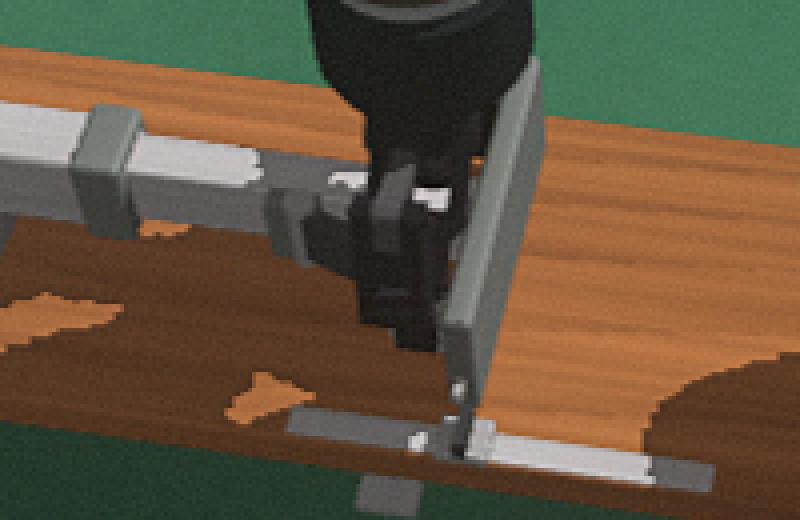

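In the wrist view the fin top is at rows 266–279 (y 0.1444) and the plate middle is ≈ 0.1443. In the scene view the pointer sits right over the fin, and the lever is still open. I'll close the gripper.

Call:
{"api": "drive_tool", "payload": {
  "steps": [0, 0, 0, 0, 0, 0, -0.5, 0, 0, 0, 0, 0, 0, 0, 0, 0, 0, 0, 0, 0, 0.5, 0, 0, 0, 0, 0, 0, 1, 0, 0, 0, 0, 0, 0, 1, 0, 0, 0, 0, 0, 0, 1, 0, 0, 0, 0, 0, 0, 1, 0, 0, 0, 0, 0, 0, 1]
}}

```text
clock: 5.53
eef_pos: [0.5875, 0.0763, 0.1543]
tool_rot: [0.999, -0.042, 0.0, -0.002]
ft_force: [-12.8, -3.6, 30.1]
grip_width: 0.0262
```

Run:
```python
from h import *; from workcell import bot,vision
o=bot.get_obs(); go(o,.580,.1246,.150)
for n in('wrist','scene'):
    m=vision.camera_model(n)
    p,d=vision.camera(n); cv2.imwrite(f'pics/{n}6.png',p[:,:,::-1]); np.savez(f'{n}6.npz',p=p,d=d,**m)
    if n=='scene': cv2.imwrite('pics/sc6z.png',cv2.resize(p[180:310,150:350,::-1],None,fx=4,fy=4,interpolation=cv2.INTER_NEAREST))
    else:
        w=m; g=p.mean(2).astype(int); print(g[312:368,200]); print([(r,(ray(w,320,r,.125)@YP).round(4)) for r in (318,320,358)])
        print(g[255:290,525])
        print([(r,(ray(w,510,r,.079)@YP).round(4)) for r in (270,280,290)])
```

```text
t 5.53 pos xp,yp,z 0.579 0.1256 0.1543 ft [-12.8  -3.6  30.1] w 0.0262
tool shift [0.001  0.001  0.0043] turn deg [-0.2  -0.03  0.06]
[155 157 156 154 151 146 143 141 138 135 133 132 132 132 131 130 130 129
 128 128 127 127 126 125 124 124 123 123 120 116 106  94  83  87 103 113
 115 114 115 114 114 114 114 114 114 114 114 114 115 116 115 115 104  73
  42  23]
[(318, np.float64(0.1487)), (320, np.float64(0.1481)), (358, np.float64(0.1364))]
[97 99 97 98 98 93 81 69 62 68 73 74 73 74 74 74 74 73 73 74 75 81 92 96
 97 97 98 98 98 97 98 98 98 98 97]
[(270, np.float64(0.1448)), (280, np.float64(0.1407)), (290, np.float64(0.1365))]
```

View pics/wrist6.png

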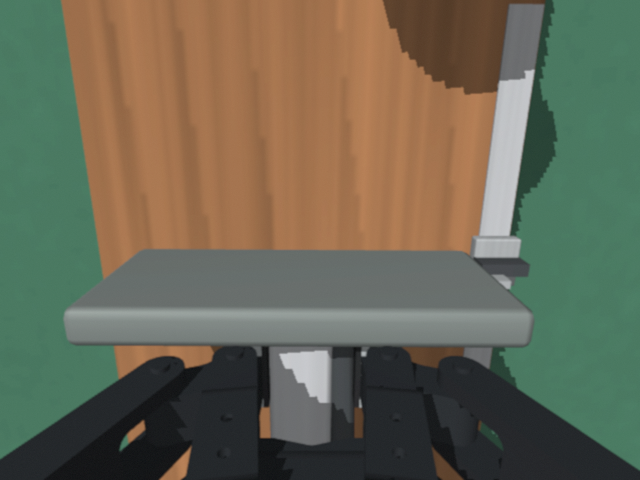

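View pics/sc6z.png

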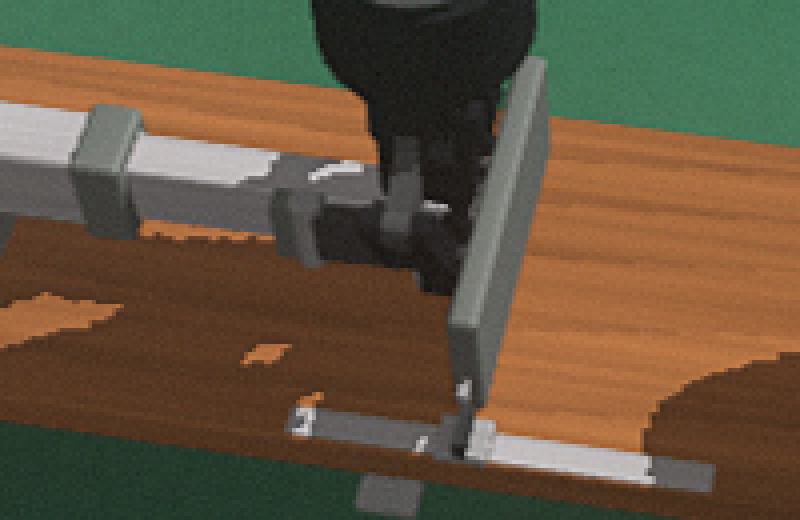

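The lever now lies along the bar (columns 332–355) and the pointer is still over the fin. There is a 30 N upward load from the pads swinging forward, so I'll wait a few rows and check that it is steady.

Call:
{"api": "drive_tool", "payload": {
  "steps": [0, 0, -0.001, 0, 0, 0, 1, 0, 0, -0.001, 0, 0, 0, 1, 0, 0, 0, 0, 0, 0, 1, 0, 0, 0, 0, 0, 0, 1]
}}

```text
clock: 5.97
eef_pos: [0.5876, 0.0762, 0.1544]
tool_rot: [0.999, -0.042, -0.0, -0.002]
ft_force: [-8.9, -2.7, 19.1]
grip_width: 0.026
```

```bash
cat > chk.py <<'E'
import sys
from h import *; from workcell import bot,vision
k=sys.argv[1]
o=bot.get_obs(); go(o,.580,.1246,.150)
m=vision.camera_model('wrist'); p,d=vision.camera('wrist'); cv2.imwrite(f'pics/wrist{k}.png',p[:,:,::-1])
g=p.mean(2).astype(int)
c=g[285:365,200]; print('front/back rows', [285+i for i in range(2,78) if abs(c[i+2]-c[i-2])>=15])
print([(r,(ray(m,320,r,.125)@YP).round(4)) for r in (300,310,340,350)])
print('fin',list(g[255:285,525]),[(r,(ray(m,520,r,.079)@YP).round(4)) for r in (260,270,280)])
cv2.imwrite(f'pics/wz{k}.png',cv2.resize(p[330:450,220:420,::-1],None,fx=4,fy=4))
E
python3 chk.py 7
```

```text
t 5.97 pos xp,yp,z 0.579 0.1255 0.1544 ft [-8.9 -2.7 19.1] w 0.026
tool shift [0.0009 0.0009 0.0044] turn deg [-0.18  0.03  0.06]
front/back rows [306, 307, 308, 309, 310, 311, 340, 341, 342, 343, 345, 346, 347]
[(300, np.float64(0.1539)), (310, np.float64(0.151)), (340, np.float64(0.1419)), (350, np.float64(0.1388))]
fin [np.int64(98), np.int64(97), np.int64(97), np.int64(99), np.int64(95), np.int64(90), np.int64(76), np.int64(65), np.int64(64), np.int64(67), np.int64(73), np.int64(73), np.int64(73), np.int64(74), np.int64(73), np.int64(74), np.int64(74), np.int64(74), np.int64(75), np.int64(73), np.int64(75), np.int64(82), np.int64(94), np.int64(98), np.int64(97), np.int64(97), np.int64(98), np.int64(97), np.int64(97), np.int64(97)] [(260, np.float64(0.1487)), (270, np.float64(0.1447)), (280, np.float64(0.1406))]
```

View pics/wz7.png

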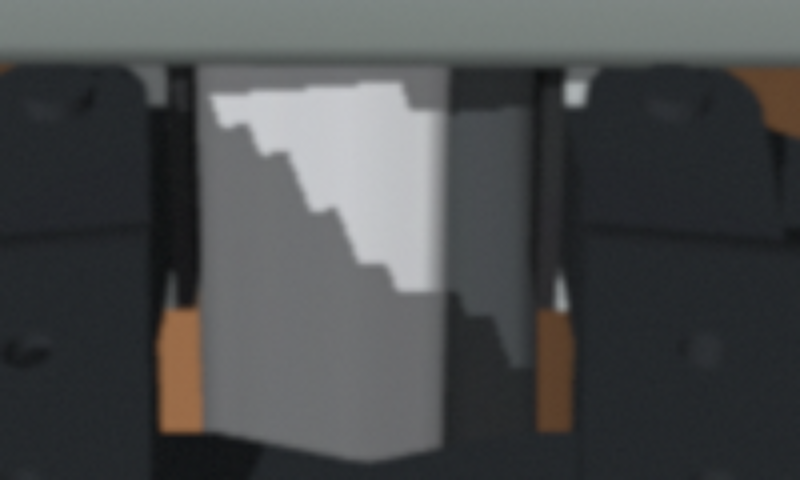

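The lever is flat on the bar and both pads are in contact. The leg is about 1.5 mm past the mark. I'll relieve a little more of the vertical load and correct about 1 mm, then check that it stays still.

Call:
{"api": "drive_tool", "payload": {
  "steps": [0, 0.0005, -0.001, 0, 0, 0, 1, 0, 0.0005, -0.001, 0, 0, 0, 1, 0, 0, 0, 0, 0, 0, 1, 0, 0, 0, 0, 0, 0, 1, 0, 0, 0, 0, 0, 0, 1, 0, 0, 0, 0, 0, 0, 1]
}}

```text
clock: 6.52
eef_pos: [0.5874, 0.075, 0.1544]
tool_rot: [0.999, -0.042, -0.001, -0.001]
ft_force: [-5.2, -4.1, 10.5]
grip_width: 0.0259
```

```bash
python3 chk.py 8
python3 - <<'E'
from h import *; from workcell import vision
p,d=vision.camera('scene'); cv2.imwrite('pics/sc8.png',p[:,:,::-1])
E
```

```text
t 6.52 pos xp,yp,z 0.579 0.1242 0.1544 ft [-5.2 -4.1 10.5] w 0.0259
tool shift [ 0.001  -0.0004  0.0044] turn deg [-0.13  0.1   0.05]
front/back rows [306, 307, 308, 309, 310, 311, 340, 341, 342, 343, 345, 346, 347]
[(300, np.float64(0.1526)), (310, np.float64(0.1497)), (340, np.float64(0.1406)), (350, np.float64(0.1375))]
fin [np.int64(95), np.int64(92), np.int64(78), np.int64(65), np.int64(64), np.int64(65), np.int64(71), np.int64(73), np.int64(72), np.int64(74), np.int64(73), np.int64(74), np.int64(73), np.int64(74), np.int64(74), np.int64(72), np.int64(75), np.int64(76), np.int64(86), np.int64(97), np.int64(98), np.int64(98), np.int64(98), np.int64(97), np.int64(97), np.int64(97), np.int64(98), np.int64(98), np.int64(98), np.int64(97)] [(260, np.float64(0.1473)), (270, np.float64(0.1433)), (280, np.float64(0.1392))]
```

View pics/wz8.png

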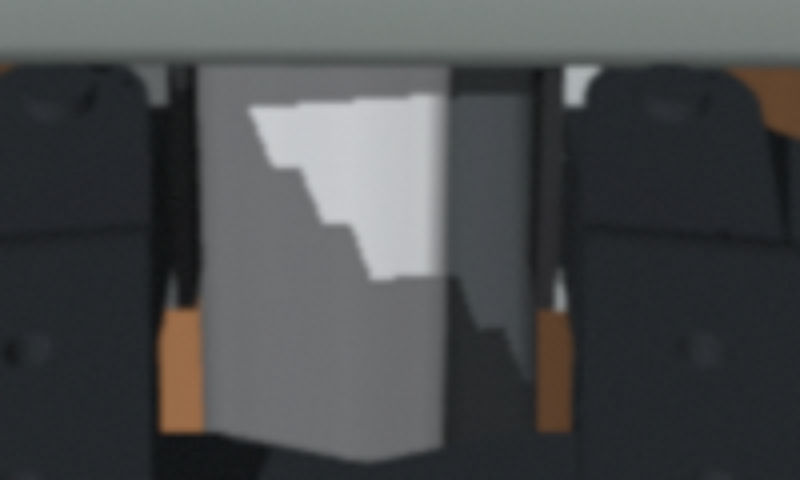

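View pics/sc8.png

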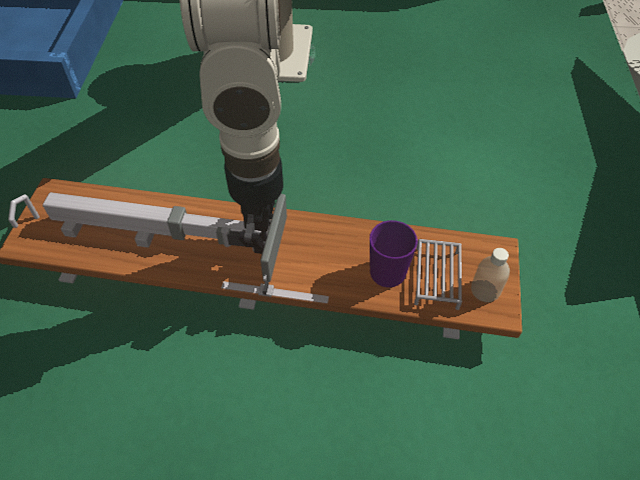

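The lever is closed, and the grip moved with the leg without slipping (plate rows unchanged). The plate middle is ≈ 0.1447 and the fin ≈ 0.1447. The cup, rack and bottle are where they were, so I'm handing in.

```bash
python3 -c "
from workcell import job_done
print(job_done())"
```

```text
the job is handed in; nothing more can be done
None
```

I pulled the leg out about 50 mm with open fingers pushing the back of the foot plate, until the pointer was level with the mark and the cam lever was still open. I then closed the gripper on bar and lever together, which shut the lever. I handed in at about 6.6 s of robot time, still gripping the leg.

- **Position:** in the last wrist picture the pointer plane and the mark agreed to within about 1 mm along the plank. The calibration is only good to about 2 mm.
- **Lever and grip:** the lever lay flat on the bar with both pads in contact. The plate did not shift in the gripper during the last small move.
- **Bystanders:** cup, bottle and rack stood where they were in the scene picture.
- **What did not agree:**
  - Closing the gripper lifted the tool by about 5 mm and put a 30 N vertical load on the wrist. I eased that to about 10 N before handing in.
  - The leg moved about 1.5 mm past the mark during the close, which I corrected.
  - The finger opening read 26 mm instead of the expected 29 mm. The pictures still showed the bar and closed lever between the pads.

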